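# Lay out a print sample set on the inspection plate

## Robot

A 6-joint arm with a two-finger parallel gripper is mounted at the origin on the work surface. World frame = base frame: x ahead of the robot, y to its left, z up, the work surface at z = 0. Lengths are in m, angles in rad, forces in N, time in s.
With the tool pointing down it reaches from about 0.4 to 0.925 m from the base axis. Payload 3.4 kg.
Tool frame: the origin (TCP) lies between the finger pads; the fingertips stand 11 mm ahead of it and the grasp point (between the pads) lies 8 mm behind it (env.nose_length is the distance from the TCP to the fingertips, in m); z points along the fingers, y is the line along which they close (so a half turn about z gives the same grasp; the last joint's range is limited). The gripper opens to 85 mm and grips with 20 to 120 N. Pads are 22 mm wide; open, the fingers measure 114 mm over their backs; the gripper's body (76 mm by 85 mm) begins 54 mm behind the grasp point. The pads swing forward as they close: fully open they stand 13 mm farther back than shut.
Start: joints at [1.163, 0.307, 1.506, -0, 1.328, -0.073], TCP at [0.189, 0.543, 0.22] pointing down, gripper open.
Joint ranges: [-3.12, 3.12], [-1.05, 2.28], [0.14, 2.33], [-1.42, 4.57], [0.1, 2.73], [-2.68, 2.68]. Speed limits (rad/s): [2.57, 2.57, 3.14, 3.14, 3.14, 3.14].

## Interface

Orientations are given as [roll, pitch, yaw] about the fixed x, y, z axes, in that order (R = Rz(yaw) Ry(pitch) Rx(roll)).
In Python, from plant import env gives the robot as it stands. The module is installed in compiled form; this text tells all that it offers.
- The arm moves only by the shell command python3 -m pendant 'ROWS' [OPENING] [FORCE]. ROWS is a JSON object of lists of equal length, an entry for each row: "dp": the shift along the tool's x, y, z in cm, a list of three; "dr": the turn, a rotation vector about the tool's x, y, z in degrees, a list of three. In form: {"dp": [[tx, ty, tz], ...], "dr": [[rx, ry, rz], ...]}. A call has 1 to 5 rows; each row is the pose to reach, as a shift and turn from the pose commanded when the call began, along the tool's axes at that moment; what a row does not reach only later rows make up. A row lasts 1/10 s, in which the tool goes at most 50 mm and 8.59 degrees, less where a joint would pass 70% of its speed; a pose out of reach is approached as far as the arm can. A call with a gripper value outside its range is refused whole. OPENING is the finger opening in cm, from 0 to 8.54, set as the call begins (- or left out, the last holds). The fingers move at their own pace and stop on an object; FORCE is the grip in N (left out, the last holds). Time passes only in rows, so rows that repeat a pose let the fingers close. It gives the time, the measured TCP pose, the force, the opening and the grip force at its end, in the units of the state.
- env.get_state(): the state, without advancing time (a new reading comes with each control period).
- env.read_camera(name): name is "scene" or "side" or "wrist"; returns a dict with "color" (384x512x3 uint8, red, green, blue), "mtx" (3x3 intrinsics, pixels), "k1" (the pictures are not rectified: a ray, as slopes to the right and down, at radius r is drawn at 1 + k1 r^2 times it, then the intrinsics apply), "position" and "orientation" of the camera in the world. Camera axes: x right, y down, z forward; pixel columns grow to the right and rows downward; lengths in m; the calibration is good to about 2 mm. A picture is of the moment at which its call begins. There is no depth.
- env.sign_off(): hands the job in; it is judged then, once.
Trained networks look in the newest picture that a camera, given by its name, has taken for a name from the list of things; names that differ only in an ending like _2 or _b are one class to them, and where a whole thing is asked for, a point or a joint stands for the part that bears it (a point fixed in the world has none). Each returns a list of dicts, best first, with "conf" (0 to 1); they miss things now and then, are a little off and sometimes report something else, mostly with a low value. They report only what shows in the picture. A call takes as long as a camera call. They do not tell look-alikes from the thing itself.
- env.look_for(camera, label): "xy" ([column, row] in pixels, amid what is visible of it).
The state is a dict: "time_s": time; "joint_positions": joint angles; "qvel": joint speeds; "joint_torque": joint torques, N m; "position": TCP position; "orientation": TCP orientation; "wrist_force": force on the tool from outside, world axes, zero at the start; "ft_torque": the same for the moment, N m; "finger_gap": finger opening in m; "grasp_force": force on a finger pad.
Only numpy, scipy, OpenCV 4.12 (cv2) and the standard library are available. Lean on these libraries where they do the work, as an engineer would, in place of code of your own. Each camera call takes 0.05 s, during which the arm holds its last target. There are 200 camera calls.

## Task

Lay out the sample set upright on the round steel plate, seen with its pull tab towards you: the printed cup centred in the middle ring with its lid seated on it, the lug bracket centred in the ring to the left of the cup, and the nozzle-tipped tube, taken from the rack, centred in the ring behind the cup (the side away from the tab). Leave the other tubes and the printed test tower where they are.

Things in the scene. Friction and masses are not known exactly. Their poses are not given: they have to be found in the camera images.
- plate: Fixed round steel plate, diameter 250, 6 thick, turned any way; 40 wide pull tab with a dark dot, 40 beyond the rim at -x (its front). Origin: centre of underside; z up; seen from the tab +x is behind, +y left. Flat engraved rings, diameter 62, centres (0,0), left (0,85), back (85,0), front (-85,0), right (0,-85; holds a fixed dark step block 36x24, 26 high). mm.
- cup: Printed white open cup, loose, standing on the table: 46 mm high, foot 42 mm in diameter, widening to 54 mm at 20 mm height and straight above; wall 4 mm, mouth 46 mm wide. Origin: centre of the underside, z up.
- lid: Printed white lid, loose, standing on its plug, knob up: plug 36 mm in diameter and 8 mm high, flange 56 mm in diameter from 8 to 13 mm height, knob 18 mm in diameter from 13 to 33 mm. Seated on the cup, plug in the mouth (5 mm of play all round), its origin is 38 mm above the cup's. Origin: centre of the plug's underside, z up.
- bracket: Printed white lug bracket, loose, standing on its base at any yaw: base 50 mm (x) by 36 mm (y), 6 mm thick; upright lug in the middle, 40 mm long along x and 8 mm thick along y, up to 40 mm height, with a dark dot on each face. Origin: centre of the underside, z up.
- tube: Amber sample tube with the nozzle tip, the only one of its kind in the rack, loose, upright in one of the four sockets: 23 mm in diameter to 58 mm height, all amber, then a thin white nozzle 10 mm in diameter up to 76 mm. Flat foot; stands by itself. Origin: centre of the underside, z up.
- rack: Fixed plywood block 46 mm (x) by 160 mm (y) by 28 mm high; four 26 mm square sockets along y at -54, -18, 18, 54 mm, 22 mm deep (floor 6 mm above the table). The tubes stand so close that fingers fit only across the row, beyond the long faces (closing along the rack's x). Origin: centre of the underside, z up.
- tube_a: A plain-capped neighbour: amber tube 23 mm in diameter and 50 mm long under a flat white cap 27 mm in diameter and 14 mm high, 64 mm in all; loose, upright in a rack socket. Stays there. Origin: centre of the underside, z up.
- tube_b: A plain-capped neighbour: amber tube 23 mm in diameter and 50 mm long under a flat white cap 27 mm in diameter and 14 mm high, 64 mm in all; loose, upright in a rack socket. Stays there. Origin: centre of the underside, z up.
- tube_c: A plain-capped neighbour: amber tube 23 mm in diameter and 50 mm long under a flat white cap 27 mm in diameter and 14 mm high, 64 mm in all; loose, upright in a rack socket. Stays there. Origin: centre of the underside, z up.
- tower: Printed white test tower, loose, chess-rook shaped: 52 mm high, foot 38 mm and top 34 mm in diameter. Not part of the set; stays where it is. Origin: centre of the underside, z up.
Things that resemble listed ones, but are neither listed nor needed, are in the scene too. What is shaped like the lid but brown, red or turquoise is not meant.

How it is judged:
At the end, for the whole second after the job is handed in: Cup, bracket, tube upright (0.12 rad) on the plate, within 12 mm along each plate axis of ring centres: cup middle, bracket left, tube back. Lid on the cup, level (0.12 rad), within 8 mm of its axis and 4 mm of fully down. All at rest; the other tubes in their sockets (5 mm) (x of cup in the frame of plate between -0.012 and 0.012 m and y of cup in the frame of plate between -0.012 and 0.012 m and z of cup in the frame of plate between 0.0025 and 0.0105 m and angle between each of cup, bracket, tube, lid's own z axis and vertical below 0.12 rad and x of bracket in the frame of plate between -0.012 and 0.012 m and y of bracket in the frame of plate between 0.073 and 0.097 m and z of bracket in the frame of plate between 0.0025 and 0.0105 m and x of tube in the frame of plate between 0.073 and 0.097 m and y of tube in the frame of plate between -0.012 and 0.012 m and z of tube in the frame of plate between 0.0025 and 0.0105 m and horizontal distance between lid and cup below 0.008 m and z of lid in the frame of cup between 0.034 and 0.042 m and linear speed of each of cup, lid, bracket, tube below 0.02 m/s and angular speed of each of cup, lid, bracket, tube below 0.3 rad/s and z of tube_a in the frame of rack between 0.001 and 0.011 m and z of tube_b in the frame of rack between 0.001 and 0.011 m and z of tube_c in the frame of rack between 0.001 and 0.011 m); the robot touches nothing.
It fails at once if another tube is moved more than 20 mm or tipped more than 0.4 rad (distance of any of tube_a, tube_b, tube_c from where it was at the start of the episode above 0.02 m or angle between any of tube_a, tube_b, tube_c's own z axis and vertical above 0.4 rad).
It fails at once if the test tower is moved more than 20 mm or tipped over (distance of tower from where it was at the start of the episode above 0.02 m or angle between tower's own z axis and vertical above 0.4 rad).
It also fails if it takes over 112 s, if anything falls off the work surface, if the arm or the gripper's body presses on something with over 40 N, if the wrist force passes 120 N, or if a joint passes its speed limit or range.

## Working session

There is one attempt and no reset: what is moved stays moved. The work goes in short steps, Python scripts to look and compute and a shell command to move; the robot and the scene stay as the last step left them, time stands still between calls to the robot, and variables do not carry over. Pictures are saved under pics/ and viewed, at most 14 in all, crops included, and the job is handed in when it is done.

```bash
mkdir -p pics
cat > h.py <<'E'
import numpy as np, cv2
from scipy.spatial.transform import Rotation as R
from plant import env
def cam(n):
    c=env.read_camera(n); return c
def rot(o):
    o=np.array(o,float)
    return o if o.shape==(3,3) else (R.from_euler('xyz',o).as_matrix() if o.size==3 else R.from_quat(o).as_matrix())
def ray(c,xy):
    K=np.array(c['mtx']); d=np.array([(xy[0]-K[0,2])/K[0,0],(xy[1]-K[1,2])/K[1,1]]); s=d.copy()
    for _ in range(20): s=d/(1+c['k1']*(s@s))
    v=rot(c['orientation'])@np.array([s[0],s[1],1]); return np.array(c['position']),v
def at_z(c,xy,z):
    p,v=ray(c,xy); return p+v*(z-p[2])/v[2]
def tri(obs):
    A=np.zeros((3,3));b=np.zeros(3);L=[]
    for c,xy in obs:
        p,v=ray(c,xy); v=v/np.linalg.norm(v); M=np.eye(3)-np.outer(v,v);A+=M;b+=M@p;L.append((p,M))
    x=np.linalg.solve(A,b); return x,max(np.linalg.norm(M@(x-p)) for p,M in L)
def proj(c,P):
    v=rot(c['orientation']).T@(np.array(P)-np.array(c['position'])); s=v[:2]/v[2]; s=s*(1+c['k1']*(s@s)); K=np.array(c['mtx'])
    return np.array([K[0,0]*s[0]+K[0,2],K[1,1]*s[1]+K[1,2]])
def save(c,n,box=None,k=1):
    im=c['color'][:,:,::-1]
    if box: im=im[box[1]:box[3],box[0]:box[2]]
    cv2.imwrite('pics/'+n,cv2.resize(im,None,fx=k,fy=k,interpolation=cv2.INTER_CUBIC))
E
python3 - <<'E'
from h import *
print(env.get_state())
for n in ['scene','side','wrist']:
    c=cam(n); save(c,n+'0.png'); print(n,c['position'],c['orientation'],c['mtx'],c['k1'])
    for l in ['plate','cup','lid','bracket','tube','rack','tube_a','tower']:
        print(l,[(np.round(d['xy']).tolist(),round(d['conf'],2),at_z(c,d['xy'],.03).round(3)[:2].tolist()) for d in env.look_for(n,l)])
E
```

```text
{'time_s': 0.0, 'joint_positions': array([ 1.16250628e+00,  3.07541559e-01,  1.50766437e+00,  3.12644088e-05,
        1.32842777e+00, -7.34813327e-02]), 'qvel': array([ 4.56366438e-04,  3.05044456e-05, -1.04414167e-03, -2.46513855e-04,
        1.03596008e-03,  3.01885770e-04]), 'joint_torque': array([ 6.77737771e-04, -4.57563651e+01, -2.51909387e+01, -1.32846249e-04,
        1.35246478e-02, -2.34199570e-05]), 'position': array([0.18865123, 0.54240284, 0.2193025 ]), 'orientation': array([-3.13955934e+00, -1.80097233e-04,  2.80677622e+00]), 'wrist_force': array([-0.07982432,  0.06887828, -0.05676322]), 'ft_torque': array([ 0.02464562, -0.01692173,  0.06679505]), 'grasp_force': 0.0, 'finger_gap': 0.08543410311179811}
scene [ 1.14633775 -0.3365462   1.02616573] [-2.54178004  0.00815208  1.08905711] [[378.20332499   0.         258.65066369]
 [  0.         378.20332499 190.5494911 ]
 [  0.           0.           1.        ]] -0.048246261528797955
plate [([272.0, 202.0], 0.67, [0.597, -0.012])]
cup [([180.0, 188.0], 0.75, [0.41, -0.247])]
lid [([319.0, 158.0], 0.71, [0.518, 0.214]), ([354.0
[... 1313 characters left out ...]
, [0.46, 0.345]), ([251.0, 305.0], 0.44, [0.451, 0.378])]
rack [([252.0, 304.0], 0.94, [0.45, 0.376]), ([294.0, 158.0], 0.69, [0.487, -0.339])]
tube_a [([268.0, 297.0], 0.83, [0.423, 0.347]), ([232.0, 273.0], 0.74, [0.517, 0.3]), ([251.0, 293.0], 0.6, [0.46, 0.345]), ([251.0, 305.0], 0.44, [0.451, 0.378])]
tower [([257.0, 161.0], 0.71, [0.611, -0.281])]
wrist [0.12077218 0.56748858 0.37441754] [ 2.85235021e+00 -1.03878494e-04  1.23657954e+00] [[293.83462051   0.         254.86281748]
 [  0.         293.83462051 195.2191699 ]
 [  0.           0.           1.        ]] -0.06924694225789105
plate []
cup []
lid []
bracket []
tube []
rack [([197.0, 333.0], 0.8, [0.387, 0.386])]
tube_a []
tower []
```

View pics/scene0.png

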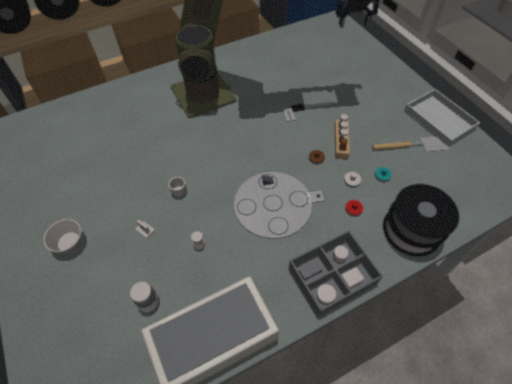

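View pics/side0.png

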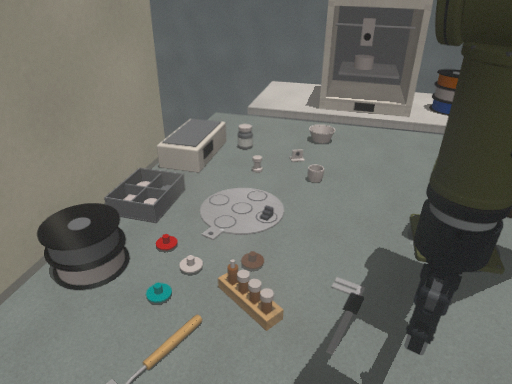

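Scene: cup (178,187), bracket (145,228), white lid (353,180), with brown, turquoise and red lookalikes at (317,157), (383,174) and (355,208). Tower is at (198,241), plate at (272,204) with its tab at (318,197). In the rack, the nozzle tube should be the brown one at (343,143), which is (232,272) in side. Next: one enlarged composite to confirm.

Run:
```python
from h import *
s=cam('scene');d=cam('side')
T=[]
for c,b in [(s,(315,105,395,165)),(d,(210,240,290,300)),(s,(130,170,210,250)[:2]+(210,230)),(s,(225,160,335,242))]:
    im=c['color'][b[1]:b[3],b[0]:b[2],::-1]; T.append(cv2.resize(im,(400,300),interpolation=cv2.INTER_CUBIC))
cv2.imwrite('pics/comp.png',np.vstack([np.hstack(T[:2]),np.hstack(T[2:])]))
def t(n,a,b): print(n,*[x if isinstance(x,float) else x.round(4) for x in tri([(s,a),(d,b)])])
t('cup',(180,188),(312,172));t('cup2',(178,187),(315,173))
t('lid',(352,180),(192,264));t('bracket',(145,228),(298,157));t('tower',(198.5,241),(257,162))
t('plate',(272,202),(235,214));t('tab',(318,197),(211,233))
```

```text
cup [ 0.4105 -0.2472  0.029 ] 0.00019474724985793992
cup2 [ 0.4005 -0.2512  0.0246] 0.00022049734298842783
lid [0.63   0.2723 0.0067] 0.0028386924218990342
bracket [ 0.483  -0.3959  0.0081] 0.0022500969986753846
tower [ 0.6112 -0.2683  0.0289] 0.0032024212884584073
plate [ 0.5906  0.0056 -0.0057] 0.013641299777640831
tab [0.6322 0.1376 0.0025] 0.0025061139733688013
```

View pics/comp.png

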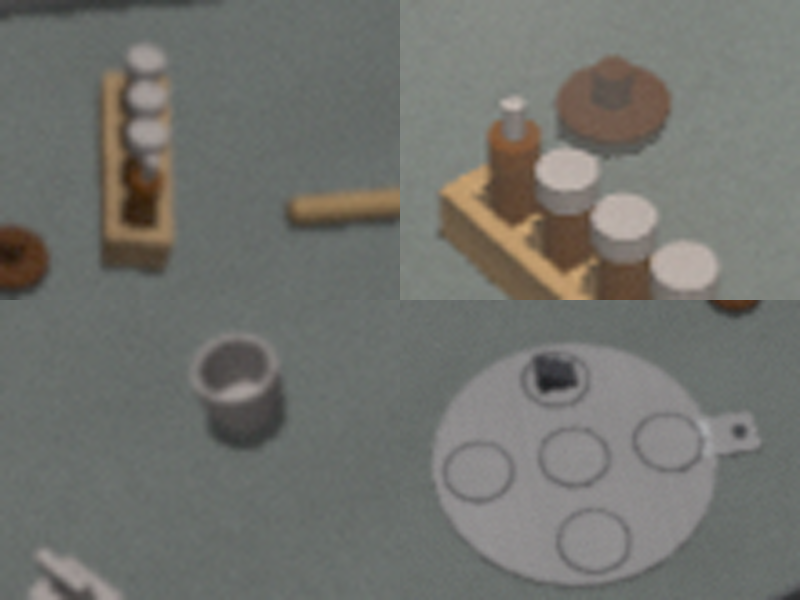

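The composite confirms it. The only nozzle-tipped tube is in the rack's end socket, with its tip at scene ≈(345,137) and side ≈(232,260). Plate rings in scene: middle (273,203), back (246.5,207), left (278,226), tab dot (318,196). The cup is open and upright, and the lid is the white one at (353,180).

```bash
cat >> h.py <<'E'
def plan(P,close=None):
    """P: TCP target world; close: closing-line angle world rad. prints dp cm (tool axes), dr z deg"""
    s=env.get_state(); Rm=rot(s['orientation']); d=Rm.T@(np.array(P)-s['position'])*100
    yaw=s['orientation'][2]; a=0
    if close is not None:
        j1=np.arctan2(P[1],P[0])-.073; best=None
        for k in (-1,0,1,2,3):
            y=close+np.pi/2+k*np.pi; j6=j1+np.pi/2-y; j6w=j6
            if best is None or abs(j6)<abs(best[1]): best=(y,j6)
        a=-np.degrees(best[0]-yaw); a=(a+180)%360-180
        print('j6 target',round(best[1],2))
    print('dp',d.round(2),'drz',round(a,1),'| now',s['position'].round(4),s['orientation'].round(3),'gap',round(s['finger_gap'],4),'F',s['wrist_force'].round(1),'g',round(s['grasp_force'],1),'t',s['time_s'])
E
python3 - <<'E'
from h import *
s=cam('scene');d=cam('side')
px={(0,0):(272.9,203.2),(.085,0):(246.5,207.3),(0,.085):(278.1,226.3),(-.085,0):(298.7,199.05),(0,-.085):(267.9,181.7),(-.145,0):(318.2,196)}
A=np.array(list(px));B=np.array([at_z(s,v,.006)[:2] for v in px.values()])
a=A-A.mean(0);b=B-B.mean(0); th=np.arctan2((a[:,0]*b[:,1]-a[:,1]*b[:,0]).sum(),(a*b).sum())
Rm=np.array([[np.cos(th),-np.sin(th)],[np.sin(th),np.cos(th)]]);o=B.mean(0)-Rm@A.mean(0)
print('plate',o,th,'res',np.linalg.norm(B-(A@Rm.T+o),axis=1).round(4))
for p in px: print(p,(Rm@np.array(p)+o).round(4), proj(d,[*(Rm@np.array(p)+o),.006]).round(1))
X,r=tri([(s,(345,137)),(d,(232.4,260.4))]);print('nozzle',X,r)
# caps tops: scene tile / side tile
for p,q in [((147,132),(568,168)),((147,95),(624,213)),((147,58),(685,264))]:
    print('cap',*tri([(s,(315+p[0]/5,105+p[1]/5)),(d,(210+(q[0]-400)/5,240+q[1]/5))]))
# bracket dims: lug line later
plan([X[0],X[1],.2])
E
```

```text
plate [ 0.58879704 -0.00250865] -1.8764011930545705 res [0.0006 0.001  0.0014 0.0009 0.0007 0.004 ]
(0, 0) [ 0.5888 -0.0025] [240.6 207.6]
(0.085, 0) [ 0.5632 -0.0836] [255.9 195.4]
(0, 0.085) [ 0.6699 -0.0281] [217.8 199.4]
(-0.085, 0) [0.6144 0.0786] [223.5 221.2]
(0, -0.085) [0.5077 0.0231] [265.1 216.4]
(-0.145, 0) [0.6324 0.1358] [210.2 231.8]
nozzle [0.51122649 0.31342585 0.08014909] 0.0009067714590098321
cap [0.48072263 0.33440625 0.06862494] 0.0013450814470283832
cap [0.45163093 0.35438118 0.0690688 ] 0.001708592593655059
cap [0.42151002 0.37537651 0.06910434] 0.0018863509240560996
dp [-37.98 -11.1    2.02] drz 0 | now [0.1889 0.543  0.2202] [-3.142 -0.     2.807] gap 0.0849 F [-0.6  0.7  0.4] g 0.0 t 1.55
```

```bash
python3 -c "
from h import *
plan([.511,.3135,.20],.967)"
```

```text
j6 target -0.49
dp [-37.96 -11.1    2.02] drz 15.4 | now [0.1889 0.543  0.2202] [-3.142 -0.     2.807] gap 0.0849 F [-0.6  0.7  0.4] g 0.0 t 1.55
```

```bash
python3 -m pendant '{"dp":[[-4.5,-1.3,0],[-9,-2.6,0],[-13.5,-4,0],[-16.5,-4.8,0],[-19,-5.5,0]],"dr":[[0,0,0],[0,0,0],[0,0,0],[0,0,0],[0,0,0]]}' 8.5 40
python3 -m pendant '{"dp":[[-4.5,-1.3,0.4],[-9,-2.6,0.8],[-13.5,-4,1.2],[-17,-5,1.6],[-19,-5.6,2]],"dr":[[0,0,4],[0,0,8],[0,0,12],[0,0,15.4],[0,0,15.4]]}'
python3 - <<'E'
from h import *
c=cam('wrist');save(c,'w1.png')
for l in ['tube','lid']: print(l,[(np.round(d['xy'],1).tolist(),round(d['conf'],2)) for d in env.look_for('wrist',l)])
print(proj(c,[.511,.3135,.082]),proj(c,[.511,.3135,.064]))
plan([.511,.3135,.046],.967)
E
```

```text
time_s: 2.05
position: [0.352, 0.4274, 0.2203]
orientation: [3.141, 0.0, 2.805]
wrist_force: [-0.3, 0.4, 0.5]
finger_gap: 0.085
grasp_force: 0.0
time_s: 2.55
position: [0.5142, 0.3113, 0.2]
orientation: [3.141, 0.001, 2.534]
wrist_force: [-0.1, -0.1, -0.1]
finger_gap: 0.085
grasp_force: 0.0
tube [([254.4, 63.2], 0.87), ([251.2, 105.6], 0.79), ([255.8, 175.3], 0.61), ([254.9, 142.5], 0.59)]
lid [([285.8, 257.5], 0.9), ([186.3, 196.3], 0.72), ([367.7, 229.4], 0.66), ([281.9, 325.4], 0.6)]
[254.01304496 182.79106046] [254.05322619 178.42527168]
j6 target -0.49
dp [ 0.15  0.04 15.37] drz -0.1 | now [0.5122 0.3124 0.1997] [-3.141e+00 -1.000e-03  2.535e+00] gap 0.0852 F [-0.2 -0.  -0.2] g 0.0 t 2.7
```

View pics/w1.png

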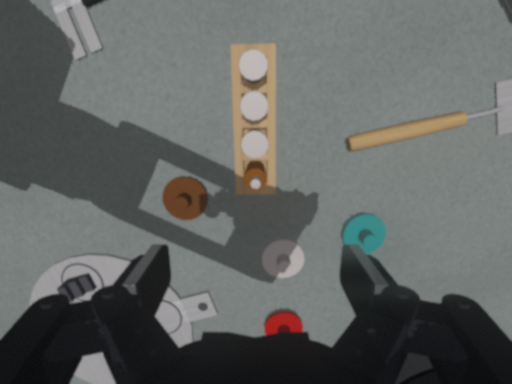

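Wrist view: the nozzle tip is at (255,184) against a predicted (254,183), and the rack is aligned with the closing line. The white lid's knob is at about (283,264). Descending and gripping.

```bash
python3 -m pendant '{"dp":[[0.1,0,4],[0.1,0,8],[0.1,0,12],[0.1,0,14.5],[0.1,0,15.4]],"dr":[[0,0,0],[0,0,0],[0,0,0],[0,0,0],[0,0,0]]}' | tail -4
python3 -m pendant '{"dp":[[0,0,0],[0,0,0],[0,0,0],[0,0,0],[0,0,0]],"dr":[[0,0,0],[0,0,0],[0,0,0],[0,0,0],[0,0,0]]}' 0 40
python3 -m pendant '{"dp":[[0,0,0],[0,0,0],[0,0,0],[0,0,0],[0,0,0]],"dr":[[0,0,0],[0,0,0],[0,0,0],[0,0,0],[0,0,0]]}' 
python3 -c "
from h import *
plan([.563,-.083,.15])"
```

```text
orientation: [-3.137, -0.003, 2.539]
wrist_force: [-0.8, -0.3, -0.1]
finger_gap: 0.0846
grasp_force: 0.0
time_s: 3.7
position: [0.5116, 0.3144, 0.0479]
orientation: [3.139, 0.001, 2.538]
wrist_force: [-0.9, -1.5, 5.0]
finger_gap: 0.02
grasp_force: 38.9
time_s: 4.2
position: [0.5117, 0.3144, 0.0479]
orientation: [3.139, 0.001, 2.538]
wrist_force: [-0.0, 0.3, 6.1]
finger_gap: 0.0197
grasp_force: 38.9
dp [-26.8  -29.77 -10.25] drz 0 | now [0.5117 0.3144 0.0479] [3.139e+00 1.000e-03 2.538e+00] gap 0.0197 F [-0.   0.3  6.1] g 38.9 t 4.2
```

```bash
python3 -m pendant '{"dp":[[0,0,-2],[0,0,-5],[0,0,-8],[0,0,-11],[0,0,-12]],"dr":[[0,0,0],[0,0,0],[0,0,0],[0,0,0],[0,0,0]]}'
python3 - <<'E'
from h import *
d=cam('side');c=cam('wrist')
a=cv2.resize(d['color'][200:320,160:320,::-1],(480,360),interpolation=cv2.INTER_CUBIC)
b=cv2.resize(c['color'][180:384,150:370,::-1],(320,296)); b=cv2.copyMakeBorder(b,0,64,0,0,cv2.BORDER_CONSTANT)
cv2.imwrite('pics/lift1.png',np.hstack([a,b]))
plan([.563,-.083,.17],-1.876)
plan([.563,-.083,.17],-1.876+1.571)
E
```

```text
time_s: 4.7
position: [0.5125, 0.3149, 0.17]
orientation: [3.136, 0.003, 2.538]
wrist_force: [-0.0, 0.0, -0.3]
finger_gap: 0.0198
grasp_force: 39.3
j6 target -1.48
dp [-26.79 -29.81  -0.25] drz -17.1 | now [0.5117 0.3145 0.1681] [3.138e+00 2.000e-03 2.538e+00] gap 0.0202 F [-0.4 -1.  -1.4] g 39.3 t 4.8
j6 target 0.09
dp [-26.79 -29.81  -0.25] drz 72.9 | now [0.5117 0.3145 0.1681] [3.138e+00 2.000e-03 2.538e+00] gap 0.0202 F [-0.4 -1.  -1.4] g 39.3 t 4.8
```

View pics/lift1.png

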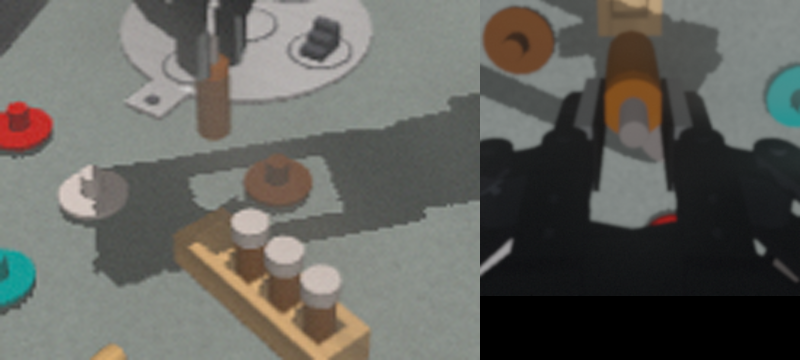

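Lift view: the tube hangs upright in the fingers and the three capped tubes are still in their sockets. Carrying it to the back ring.

```bash
python3 -m pendant '{"dp":[[-2,-2.2,0],[-5,-5.6,0],[-8,-8.9,0],[-11,-12.2,0],[-13.5,-15,0]],"dr":[[0,0,0],[0,0,0],[0,0,0],[0,0,0],[0,0,0]]}' | head -2
python3 -m pendant '{"dp":[[-3,-3.3,0],[-6,-6.6,0],[-9,-10,0],[-12,-13.4,0],[-13.3,-14.8,0]],"dr":[[0,0,0],[0,0,0],[0,0,0],[0,0,0],[0,0,0]]}' | head -2
python3 -m pendant '{"dp":[[0,0,2.5],[0,0,5.5],[0,0,8.5],[0,0,10.5],[0,0,10.5]],"dr":[[0,0,0],[0,0,0],[0,0,0],[0,0,0],[0,0,0]]}' | head -2
python3 -c "
from h import *
plan([.563,-.083,.049])"
```

```text
time_s: 5.3
position: [0.5351, 0.1115, 0.164]
time_s: 5.8
position: [0.5611, -0.0873, 0.164]
time_s: 6.3
position: [0.5576, -0.0827, 0.0564]
dp [-0.47  0.28  0.73] drz 0 | now [ 0.5576 -0.0827  0.0564] [-3.138 -0.01   2.538] gap 0.0197 F [-0.5  0.3 -0.8] g 39.3 t 6.3
```

```bash
python3 -m pendant '{"dp":[[-0.4,0.2,0.2],[-0.4,0.2,0.4],[-0.4,0.2,0.6],[-0.4,0.2,0.7],[-0.4,0.2,0.7]],"dr":[[0,0,0],[0,0,0],[0,0,0],[0,0,0],[0,0,0]]}'
python3 -c "
from h import *
plan([.563,-.083,.048])"
```

```text
time_s: 6.8
position: [0.5667, -0.0841, 0.0547]
orientation: [3.141, 0.001, 2.538]
wrist_force: [-0.6, -0.4, -1.0]
finger_gap: 0.0195
grasp_force: 39.4
dp [ 0.37 -0.12  0.67] drz 0 | now [ 0.5667 -0.0841  0.0547] [3.141e+00 1.000e-03 2.538e+00] gap 0.0195 F [-0.6 -0.4 -1. ] g 39.4 t 6.8
```

```bash
python3 -m pendant '{"dp":[[0,0,0],[0,0,0],[0,0,0]],"dr":[[0,0,0],[0,0,0],[0,0,0]]}'
python3 -c "
from h import *
plan([.563,-.083,.048])"
```

```text
time_s: 7.1
position: [0.5666, -0.0842, 0.0544]
orientation: [3.141, 0.0, 2.538]
wrist_force: [0.3, 0.2, -0.1]
finger_gap: 0.0199
grasp_force: 39.4
dp [ 0.36 -0.11  0.64] drz 0 | now [ 0.5666 -0.0842  0.0544] [3.141 0.    2.538] gap 0.0199 F [ 0.3  0.2 -0.1] g 39.4 t 7.1
```

```bash
python3 -m pendant '{"dp":[[0.3,-0.1,0.2],[0.3,-0.1,0.4],[0.3,-0.1,0.6],[0.3,-0.1,0.6],[0.3,-0.1,0.6]],"dr":[[0,0,0],[0,0,0],[0,0,0],[0,0,0],[0,0,0]]}'
```

```text
time_s: 7.6
position: [0.5634, -0.0832, 0.0481]
orientation: [-3.142, -0.0, 2.538]
wrist_force: [-0.5, 0.0, 0.2]
finger_gap: 0.0199
grasp_force: 39.4
```

```bash
python3 -m pendant '{"dp":[[0,0,0.05],[0,0,0.1],[0,0,0.1]],"dr":[[0,0,0],[0,0,0],[0,0,0]]}'|sed -n '2p;4p'
python3 -m pendant '{"dp":[[0,0,0.05],[0,0,0.1],[0,0,0.1]],"dr":[[0,0,0],[0,0,0],[0,0,0]]}'|sed -n '2p;4p'
python3 -m pendant '{"dp":[[0,0,0.05],[0,0,0.1],[0,0,0.1]],"dr":[[0,0,0],[0,0,0],[0,0,0]]}'|sed -n '2p;4p'
```

```text
position: [0.5639, -0.0835, 0.048]
wrist_force: [-1.2, -0.9, 6.3]
position: [0.5644, -0.0837, 0.0479]
wrist_force: [-2.4, -0.8, 11.6]
position: [0.5649, -0.084, 0.0479]
wrist_force: [-2.7, -1.9, 17.7]
```

```bash
python3 -m pendant '{"dp":[[0,0,-0.2],[0,0,-0.3],[0,0,-0.3]],"dr":[[0,0,0],[0,0,0],[0,0,0]]}'|sed -n '2p;4p'
python3 -m pendant '{"dp":[[0,0,0],[0,0,0],[0,0,0],[0,0,0],[0,0,0]],"dr":[[0,0,0],[0,0,0],[0,0,0],[0,0,0],[0,0,0]]}' 8.5|sed -n '2p;4,5p'
python3 -m pendant '{"dp":[[0,0,-1],[0,0,-4],[0,0,-8],[0,0,-12],[0,0,-16]],"dr":[[0,0,0],[0,0,0],[0,0,0],[0,0,0],[0,0,0]]}'|sed -n '2p;4,5p'
python3 -c "
from h import *
plan([.47,-.37,.22])"
```

```text
position: [0.5634, -0.0832, 0.0481]
wrist_force: [0.6, -0.5, 2.2]
position: [0.5634, -0.0833, 0.0481]
wrist_force: [0.5, 0.5, -0.5]
finger_gap: 0.0851
position: [0.5632, -0.0832, 0.2105]
wrist_force: [0.5, -0.5, -0.3]
finger_gap: 0.0849
dp [ -8.61 -28.9   -0.95] drz 0 | now [ 0.5632 -0.0832  0.2105] [3.141 0.    2.538] gap 0.0849 F [ 0.5 -0.5 -0.3] g 0.0 t 9.8
```

```bash
python3 -m pendant '{"dp":[[-1.2,-4,0],[-2.6,-8.8,0],[-4,-13.6,0],[-5.4,-18.2,0],[-6.6,-22,0]],"dr":[[0,0,0],[0,0,0],[0,0,0],[0,0,0],[0,0,0]]}'|sed -n '2p;4p'
python3 -m pendant '{"dp":[[-1,-3.5,0],[-2,-6.9,0],[-2,-6.9,0],[-2,-6.9,0]],"dr":[[0,0,0],[0,0,0],[0,0,0],[0,0,0]]}'|sed -n '2p;4p'
python3 - <<'E'
from h import *
c=cam('wrist');save(c,'w2.png')
s=cam('scene'); T=cv2.resize(s['color'][160:245,200:315,::-1],(690,510),interpolation=cv2.INTER_CUBIC); cv2.imwrite('pics/s2.png',T)
for l in ['bracket','cup','tower']: print(l,[(np.round(d['xy'],1).tolist(),round(d['conf'],2)) for d in env.look_for('wrist',l)])
print(proj(c,[.483,-.396,.02]),proj(c,[.405,-.25,.046]))
E
```

```text
position: [0.4919, -0.3041, 0.2093]
wrist_force: [-0.1, -0.5, 0.4]
position: [0.4698, -0.3705, 0.2087]
wrist_force: [-0.5, 0.3, 0.5]
bracket [([248.1, 192.3], 0.76)]
cup [([311.1, 59.5], 0.7)]
tower [([387.0, 219.6], 0.79)]
[243.08235807 192.00352026] [316.00795796  58.26220605]
```

View pics/w2.png

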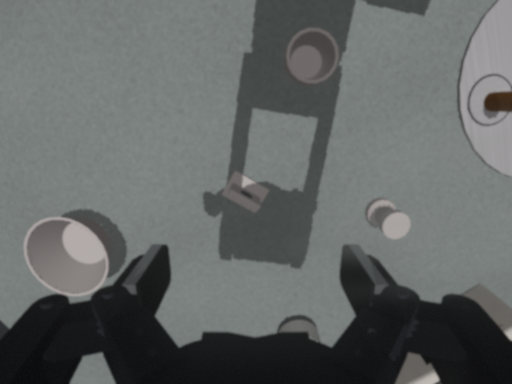

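View pics/s2.png

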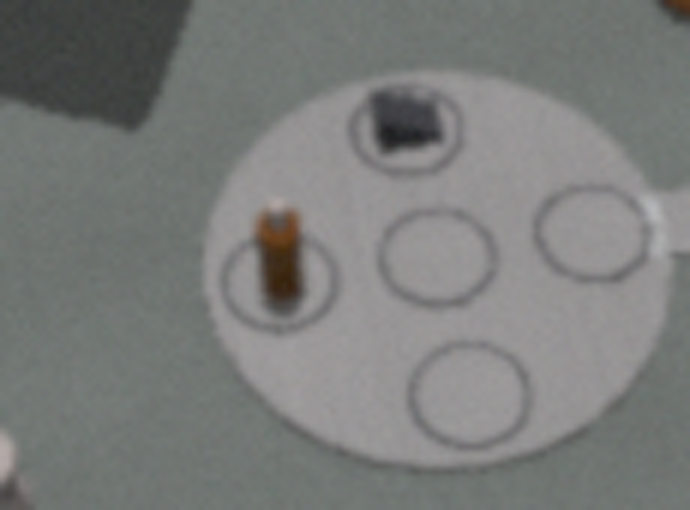

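The tube stands in the back ring, foot at crop (282,285). In the wrist view the bracket is at (247,192), the cup at (312,55), the tower at (387,219). Enlarging the bracket to get its yaw.

Run:
```python
from h import *
c=cam('wrist'); im=c['color'][160:222,205:287,::-1]
im=cv2.convertScaleAbs(im,alpha=1.8,beta=-60); cv2.imwrite('pics/w2b.png',cv2.resize(im,None,fx=8,fy=8,interpolation=cv2.INTER_CUBIC))
```

```text
(no output)
```

View pics/w2b.png

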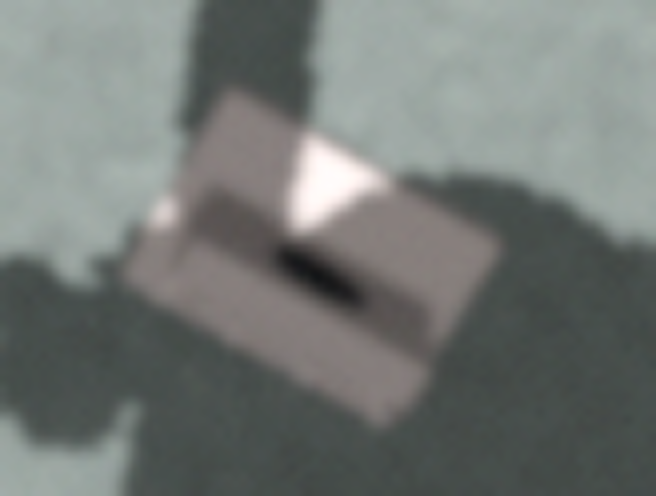

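Run:
```python
from h import *
c=cam('wrist');s=cam('scene')
f=lambda u,v,z: at_z(c,(205+(u-3.5)/8,160+(v-3.5)/8),z)[:2]
B=[f(235,90,.006),f(500,240,.006),f(382,430,.006),f(128,270,.006)]
print(np.round(B,4),[round(np.linalg.norm(B[i]-B[i-1])*1000,1) for i in range(4)])
L=[f(182,245,.04),f(430,365,.04)]; print(np.round(L,4),np.linalg.norm(L[1]-L[0]))
x=B[1]-B[0];th=np.arctan2(x[1],x[0]);print('x dir',th, np.arctan2(*(L[1]-L[0])[::-1]))
n=np.array([-np.sin(th),np.cos(th)]); far=(B[0]+B[1])/2
C=far+n*.018*np.sign(n@(B[2]-B[1])); print('centre from far edge',C,'mean',np.mean(B,0))
lm=(L[0]+L[1])/2+n*.004*np.sign(n@(B[2]-B[1]));print('lug mid',lm)
print('scene reproj',proj(s,[*C,.02]),'net bracket 145,228')
# cup
print('cup rim at z.046',at_z(c,(313,56),.046), 'scene', at_z(s,(180,187),.046))
print('tri cup',tri([(c,(313,56)),(s,(225*0+130+235/5,170+370/5))]))
plan([*C,.033],th+np.pi/2)
```

```text
[[ 0.4581 -0.3906]
 [ 0.5013 -0.3703]
 [ 0.517  -0.4036]
 [ 0.4721 -0.4215]] [np.float64(33.9), np.float64(47.7), np.float64(36.9), np.float64(48.3)]
[[ 0.4677 -0.4039]
 [ 0.5026 -0.3849]] 0.03973186045025821
x dir 0.4413186964762336 0.4986425583844897
centre from far edge [ 0.48740385 -0.39672434] mean [ 0.48712608 -0.39649633]
lug mid [ 0.48683545 -0.3980398 ]
scene reproj [143.6607864  226.84525302] net bracket 145,228
cup rim at z.046 [ 0.40186845 -0.25003544  0.046     ] scene [ 0.41963607 -0.24727495  0.046     ]
tri cup (array([ 0.42432571, -0.25831469, -0.20787435]), np.float64(0.07422690624219316))
j6 target 0.37
dp [-2.95 -1.32 17.53] drz 120.2 | now [ 0.4706 -0.3691  0.2083] [3.142 0.    2.539] gap 0.0849 F [-0.1 -0.1 -0.2] g 0.0 t 11.1
```

```bash
python3 -m pendant '{"dp":[[-1,-0.4,0],[-2,-0.9,0],[-3,-1.3,0],[-3,-1.3,0],[-3,-1.3,0]],"dr":[[0,0,8],[0,0,16],[0,0,24],[0,0,32],[0,0,40]]}'|sed -n '2,4p'
python3 -m pendant '{"dp":[[0,0,0],[0,0,0],[0,0,0],[0,0,0],[0,0,0]],"dr":[[0,0,8],[0,0,16],[0,0,24],[0,0,32],[0,0,40]]}'|sed -n '2,4p'
python3 -m pendant '{"dp":[[0,0,0],[0,0,0],[0,0,0],[0,0,0],[0,0,0]],"dr":[[0,0,8],[0,0,16],[0,0,24],[0,0,32],[0,0,39]]}'|sed -n '2,4p'
python3 -m pendant '{"dp":[[0,0,3],[0,0,6],[0,0,9],[0,0,9],[0,0,9]],"dr":[[0,0,0],[0,0,0],[0,0,0],[0,0,0],[0,0,0]]}'|sed -n '2,4p'
python3 - <<'E'
from h import *
c=cam('wrist');save(c,'w3.png')
for P in [(.487,-.3975,.04)]:
  for k in (-.02,.02): print(proj(c,[P[0]+k*np.cos(.465),P[1]+k*np.sin(.465),.04]))
plan([.487,-.3975,.026],.465+np.pi/2)
E
```

```text
position: [0.488, -0.3976, 0.208]
orientation: [-3.142, -0.0, 1.835]
wrist_force: [-0.0, -0.0, 0.2]
position: [0.4878, -0.3972, 0.2082]
orientation: [-3.141, -0.0, 1.137]
wrist_force: [0.5, 0.9, -0.1]
position: [0.4878, -0.3973, 0.2082]
orientation: [-3.141, 0.0, 0.456]
wrist_force: [-0.3, -0.8, -0.6]
position: [0.4876, -0.3973, 0.1181]
orientation: [-3.14, 0.0, 0.462]
wrist_force: [-0.2, -0.3, 0.9]
[255.26690527 223.00544824]
[255.1455284  177.03613386]
j6 target 0.35
dp [-0.1  -0.14  9.33] drz -0.2 | now [ 0.4884 -0.3982  0.1193] [ 3.14e+00 -1.00e-03  4.61e-01] gap 0.0848 F [ 0.7  0.  -0.2] g 0.0 t 13.15
```

View pics/w3.png

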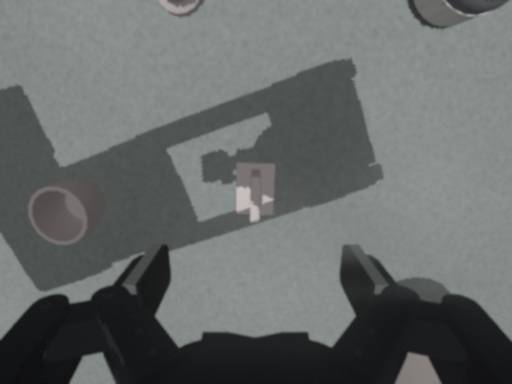

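Wrist view: the lug is at (255,195), upright in the image and centred between the fingers, from (255,172) to (255,222) as predicted. Descending to grip.

```bash
python3 -m pendant '{"dp":[[0,0,3],[0,0,6],[0,0,8.3],[0,0,9.2],[0,0,9.2]],"dr":[[0,0,0],[0,0,0],[0,0,0],[0,0,0],[0,0,0]]}'|sed -n '2,4p'
python3 -m pendant '{"dp":[[0,0,0],[0,0,0],[0,0,0],[0,0,0],[0,0,0]],"dr":[[0,0,0],[0,0,0],[0,0,0],[0,0,0],[0,0,0]]}' 0 40 |tail -3
python3 -m pendant '{"dp":[[0,0,0],[0,0,0],[0,0,0],[0,0,0],[0,0,0]],"dr":[[0,0,0],[0,0,0],[0,0,0],[0,0,0],[0,0,0]]}' |sed -n '2,6p'
python3 -m pendant '{"dp":[[0,0,-1],[0,0,-4],[0,0,-8],[0,0,-11],[0,0,-12]],"dr":[[0,0,0],[0,0,0],[0,0,0],[0,0,0],[0,0,0]]}'|sed -n '2,6p'
python3 -c "
from h import *
plan([.670,-.028,.147])"
```

```text
position: [0.4879, -0.398, 0.0265]
orientation: [3.142, -0.0, 0.461]
wrist_force: [1.1, -0.7, -0.2]
wrist_force: [-0.0, -0.0, 0.4]
finger_gap: 0.0119
grasp_force: 0.0
position: [0.4876, -0.3976, 0.0265]
orientation: [-3.142, -0.0, 0.461]
wrist_force: [-0.0, 2.6, 5.7]
finger_gap: 0.0058
grasp_force: 39.5
position: [0.4894, -0.3996, 0.1503]
orientation: [3.135, -0.002, 0.461]
wrist_force: [0.0, -1.0, -0.0]
finger_gap: 0.0055
grasp_force: 39.1
dp [ 32.71 -25.25   0.23] drz 0 | now [ 0.4894 -0.3996  0.1503] [ 3.135e+00 -2.000e-03  4.610e-01] gap 0.0055 F [ 0. -1. -0.] g 39.1 t 15.15
```

```bash
python3 -m pendant '{"dp":[[2,-1.5,0],[5.5,-4.2,0],[9.2,-7.1,0],[13,-10,0],[16.7,-12.9,0]],"dr":[[0,0,0],[0,0,0],[0,0,0],[0,0,0],[0,0,0]]}'|sed -n '2p'
python3 -m pendant '{"dp":[[3.8,-2.9,0],[7.6,-5.8,0],[11.4,-8.8,0],[14.5,-11.2,0],[16,-12.35,0]],"dr":[[0,0,0],[0,0,0],[0,0,0],[0,0,0],[0,0,0]]}'|sed -n '2p'
python3 -m pendant '{"dp":[[0,0,3],[0,0,6],[0,0,9],[0,0,10.2],[0,0,10.2]],"dr":[[0,0,0],[0,0,0],[0,0,0],[0,0,0],[0,0,0]]}'|sed -n '2p'
python3 -m pendant '{"dp":[[0,0,0],[0,0,0],[0,0,0]],"dr":[[0,0,0],[0,0,0],[0,0,0]]}'|sed -n '2,4p'
python3 -c "
from h import *
plan([.670,-.028,.033])"
```

```text
position: [0.5797, -0.2062, 0.1451]
position: [0.6688, -0.0225, 0.1449]
position: [0.6657, -0.0266, 0.0414]
position: [0.6694, -0.0264, 0.046]
orientation: [3.14, -0.003, 0.461]
wrist_force: [0.2, -0.1, -0.5]
dp [-0.02  0.17  1.3 ] drz 0 | now [ 0.6694 -0.0264  0.046 ] [ 3.14e+00 -3.00e-03  4.61e-01] gap 0.0056 F [ 0.2 -0.1 -0.5] g 39.1 t 16.95
```

```bash
python3 -m pendant '{"dp":[[0,0.2,0.4],[0,0.2,0.8],[0,0.2,1.1],[0,0.2,1.25],[0,0.2,1.25]],"dr":[[0,0,0],[0,0,0],[0,0,0],[0,0,0],[0,0,0]]}'|sed -n '2p;4p'
python3 -m pendant '{"dp":[[0,0,0.05],[0,0,0.1],[0,0,0.1]],"dr":[[0,0,0],[0,0,0],[0,0,0]]}'|sed -n '2p;4p'
python3 -m pendant '{"dp":[[0,0,0.05],[0,0,0.1],[0,0,0.1]],"dr":[[0,0,0],[0,0,0],[0,0,0]]}'|sed -n '2p;4p'
```

```text
position: [0.6686, -0.0275, 0.0325]
wrist_force: [-2.3, 0.8, 6.9]
position: [0.6686, -0.0275, 0.0324]
wrist_force: [-3.4, 1.8, 10.1]
position: [0.6686, -0.0274, 0.0323]
wrist_force: [-4.8, 1.3, 15.0]
```

```bash
python3 -m pendant '{"dp":[[0,0,-0.2],[0,0,-0.3],[0,0,-0.3]],"dr":[[0,0,0],[0,0,0],[0,0,0]]}'|sed -n '2p;4p'
python3 -m pendant '{"dp":[[0,0,0],[0,0,0],[0,0,0],[0,0,0],[0,0,0]],"dr":[[0,0,0],[0,0,0],[0,0,0],[0,0,0],[0,0,0]]}' 8.5|sed -n '2p;4,5p'
python3 -m pendant '{"dp":[[0,0,-1],[0,0,-4],[0,0,-8],[0,0,-12],[0,0,-14]],"dr":[[0,0,0],[0,0,0],[0,0,0],[0,0,0],[0,0,0]]}'|sed -n '2p;4,5p'
python3 -c "
from h import *
plan([.402,-.25,.18],1.265)"
```

```text
position: [0.669, -0.0278, 0.0327]
wrist_force: [-0.9, 0.9, 2.9]
position: [0.6689, -0.028, 0.0325]
wrist_force: [-0.6, 0.6, -0.2]
finger_gap: 0.0774
position: [0.6711, -0.0281, 0.178]
wrist_force: [0.5, -1.0, 0.3]
finger_gap: 0.0847
j6 target 1.25
dp [-33.97   7.9   -0.38] drz 43.9 | now [ 0.6711 -0.0281  0.178 ] [ 3.138 -0.006  0.461] gap 0.0847 F [ 0.5 -1.   0.3] g 0.0 t 19.35
```

```bash
python3 -m pendant '{"dp":[[-4.5,1,0],[-9,2,0],[-13.5,3.1,0],[-17.5,4,0],[-21,4.9,0]],"dr":[[0,0,0],[0,0,0],[0,0,0],[0,0,0],[0,0,0]]}'|sed -n '2p'
python3 -m pendant '{"dp":[[-3.5,0.8,0],[-7,1.6,0],[-10.5,2.4,0],[-13,3,0],[-13,3,0]],"dr":[[0,0,8],[0,0,16],[0,0,24],[0,0,32],[0,0,40]]}'|sed -n '2p'
python3 -m pendant '{"dp":[[0,0,0],[0,0,0],[0,0,0]],"dr":[[0,0,3.9],[0,0,3.9],[0,0,3.9]]}'|sed -n '2,3p'
python3 - <<'E'
from h import *
c=cam('wrist');s=cam('scene')
A=cv2.resize(c['color'][100:300,130:380,::-1],(500,400)); B=cv2.resize(s['color'][165:245,235:295,::-1],(300,400),interpolation=cv2.INTER_CUBIC)
cv2.imwrite('pics/w4.png',np.hstack([A,B]))
P=np.array([.402,-.25,.046]); 
print('cup net',env.look_for('wrist','cup')[:2],proj(c,P),proj(c,[.402,-.25,.0]))
plan([.402,-.25,.024],1.265)
E
```

```text
position: [0.5008, -0.1662, 0.1737]
position: [0.3971, -0.2515, 0.1736]
position: [0.3997, -0.25, 0.1733]
orientation: [3.141, -0.001, -0.303]
cup net [] [254.74015039 182.56061674] [254.74576918 172.7278106 ]
j6 target 1.25
dp [ 0.21 -0.05 14.89] drz 0.1 | now [ 0.3998 -0.2498  0.1729] [ 3.141 -0.    -0.304] gap 0.0849 F [-0.3 -0.8  0.2] g 0.0 t 20.8
```

View pics/w4.png

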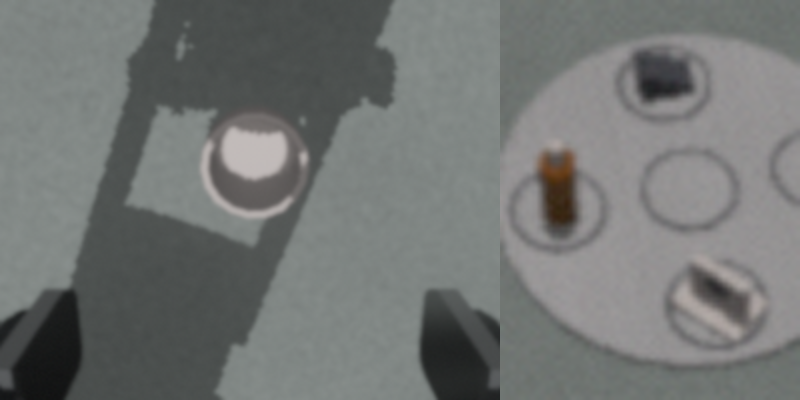

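The cup rim is centred at wrist (257,182), predicted (255,183). The bracket and tube both sit inside their rings.

```bash
python3 -m pendant '{"dp":[[0.2,0,4],[0.2,0,8],[0.2,0,12],[0.2,0,14.7],[0.2,0,14.7]],"dr":[[0,0,0],[0,0,0],[0,0,0],[0,0,0],[0,0,0]]}'|sed -n '2,4p'
python3 -m pendant '{"dp":[[0,0,0],[0,0,0],[0,0,0],[0,0,0],[0,0,0]],"dr":[[0,0,0],[0,0,0],[0,0,0],[0,0,0],[0,0,0]]}' 0 40 |tail -3
python3 -m pendant '{"dp":[[0,0,0],[0,0,0],[0,0,0],[0,0,0]],"dr":[[0,0,0],[0,0,0],[0,0,0],[0,0,0]]}' |sed -n '2,6p'
python3 -m pendant '{"dp":[[0,0,-1],[0,0,-4],[0,0,-8],[0,0,-11],[0,0,-12.5]],"dr":[[0,0,0],[0,0,0],[0,0,0],[0,0,0],[0,0,0]]}'|sed -n '2,6p'
python3 -m pendant '{"dp":[[0,0,0],[0,0,0]],"dr":[[0,0,0],[0,0,0]]}'|sed -n '2,6p'
python3 -c "
from h import *
plan([.5888,-.0025,.15],1.265)"
```

```text
position: [0.3991, -0.2485, 0.0226]
orientation: [-3.139, 0.008, -0.304]
wrist_force: [-0.4, 0.2, 0.7]
wrist_force: [-1.0, -0.1, 5.8]
finger_gap: 0.0512
grasp_force: 40.7
position: [0.4029, -0.2515, 0.028]
orientation: [3.14, -0.004, -0.305]
wrist_force: [-0.6, 1.0, 5.6]
finger_gap: 0.0511
grasp_force: 40.8
position: [0.4032, -0.2518, 0.1553]
orientation: [3.139, -0.007, -0.305]
wrist_force: [-0.5, -0.5, -1.1]
finger_gap: 0.0509
grasp_force: 41.8
position: [0.4016, -0.2506, 0.1516]
orientation: [3.141, -0.002, -0.305]
wrist_force: [-0.0, -0.2, -0.5]
finger_gap: 0.0512
grasp_force: 41.8
j6 target -1.34
dp [ 10.41 -29.29   0.16] drz -180.0 | now [ 0.4016 -0.2506  0.1516] [ 3.141e+00 -2.000e-03 -3.050e-01] gap 0.0512 F [-0.  -0.2 -0.5] g 41.8 t 22.9
```

```bash
python3 -m pendant '{"dp":[[0.7,-2,0],[2.2,-6.2,0],[3.8,-10.6,0],[5.3,-15,0],[6.7,-19,0]],"dr":[[0,0,0],[0,0,0],[0,0,0],[0,0,0],[0,0,0]]}'|sed -n '2p'
python3 -m pendant '{"dp":[[1.4,-4,0],[2.8,-7.8,0],[3.7,-10.3,0],[3.7,-10.3,0],[3.7,-10.3,0]],"dr":[[0,0,0],[0,0,0],[0,0,0],[0,0,0],[0,0,0]]}'|sed -n '2p'
python3 -m pendant '{"dp":[[0,0,3],[0,0,6],[0,0,9],[0,0,10.2],[0,0,10.2]],"dr":[[0,0,0],[0,0,0],[0,0,0],[0,0,0],[0,0,0]]}'|sed -n '2p'
python3 -m pendant '{"dp":[[0,0,0],[0,0,0],[0,0,0]],"dr":[[0,0,0],[0,0,0],[0,0,0]]}'|sed -n '2,4p'
python3 -c "
from h import *
plan([.5888,-.0025,.034])"
```

```text
position: [0.5223, -0.0874, 0.1492]
position: [0.5875, -0.0019, 0.1489]
position: [0.586, -0.0032, 0.0466]
position: [0.5899, -0.0025, 0.0503]
orientation: [-3.141, -0.003, -0.305]
wrist_force: [-0.6, 0.4, -0.8]
dp [-0.11  0.03  1.63] drz 0 | now [ 0.5899 -0.0025  0.0503] [-3.141e+00 -3.000e-03 -3.050e-01] gap 0.0513 F [-0.6  0.4 -0.8] g 41.9 t 24.7
```

```bash
python3 -m pendant '{"dp":[[0,0,0.5],[0,0,1],[0,0,1.3],[0,0,1.5],[0,0,1.5]],"dr":[[0,0,0],[0,0,0],[0,0,0],[0,0,0],[0,0,0]]}'|sed -n '2p;4p'
python3 -m pendant '{"dp":[[0,0,0.05],[0,0,0.1],[0,0,0.1]],"dr":[[0,0,0],[0,0,0],[0,0,0]]}'|sed -n '2p;4p'
python3 -m pendant '{"dp":[[0,0,0.05],[0,0,0.1],[0,0,0.1]],"dr":[[0,0,0],[0,0,0],[0,0,0]]}'|sed -n '2p;4p'
```

```text
position: [0.5883, -0.0021, 0.0341]
wrist_force: [-1.6, 0.1, 5.9]
position: [0.5883, -0.0022, 0.034]
wrist_force: [-4.5, -0.1, 11.0]
position: [0.5883, -0.0022, 0.0339]
wrist_force: [-5.2, -0.1, 16.7]
```

```bash
python3 -m pendant '{"dp":[[0,0,-0.2],[0,0,-0.3],[0,0,-0.3]],"dr":[[0,0,0],[0,0,0],[0,0,0]]}'|sed -n '2p;4p'
python3 -m pendant '{"dp":[[0,0,0],[0,0,0],[0,0,0],[0,0,0],[0,0,0]],"dr":[[0,0,0],[0,0,0],[0,0,0],[0,0,0],[0,0,0]]}' 8.5|sed -n '2p;4,5p'
python3 -m pendant '{"dp":[[0,0,-1],[0,0,-4],[0,0,-8],[0,0,-12],[0,0,-15]],"dr":[[0,0,0],[0,0,0],[0,0,0],[0,0,0],[0,0,0]]}'|sed -n '2p;4,5p'
python3 -c "
from h import *
plan([.632,.27,.18],1.265)"
```

```text
position: [0.5888, -0.0023, 0.0345]
wrist_force: [0.4, -0.7, -0.8]
position: [0.5887, -0.0023, 0.0346]
wrist_force: [0.3, -0.0, 0.1]
finger_gap: 0.0851
position: [0.5896, -0.0024, 0.1882]
wrist_force: [0.6, 1.0, -1.4]
finger_gap: 0.0851
j6 target -0.93
dp [ -4.14 -27.25   0.83] drz -180.0 | now [ 0.5896 -0.0024  0.1882] [-3.141e+00 -3.000e-03 -3.050e-01] gap 0.0851 F [ 0.6  1.  -1.4] g 0.0 t 27.1
```

```bash
python3 -m pendant '{"dp":[[-0.6,-4,0],[-1.3,-8.7,0],[-2,-13.4,0],[-2.7,-18,0],[-3.3,-21.5,0]],"dr":[[0,0,0],[0,0,0],[0,0,0],[0,0,0],[0,0,0]]}'|sed -n '2p'
python3 -m pendant '{"dp":[[-0.5,-3.2,0],[-0.9,-5.7,0],[-0.9,-5.7,0],[-0.9,-5.7,0],[-0.9,-5.7,0]],"dr":[[0,0,0],[0,0,0],[0,0,0],[0,0,0],[0,0,0]]}'|sed -n '2p'
python3 - <<'E'
from h import *
c=cam('wrist');save(c,'w5.png');print(env.look_for('wrist','lid'),env.look_for('wrist','cup'))
print(proj(c,[.632,.27,.033]),proj(c,[.632,.27,.013]))
plan([.632,.27,.18])
E
```

```text
position: [0.6221, 0.2155, 0.1858]
position: [0.6301, 0.2686, 0.185]
[{'xy': [154.3, 175.9], 'conf': 0.91}, {'xy': [250.2, 178.7], 'conf': 0.69}, {'xy': [275.7, 74.2], 'conf': 0.66}, {'xy': [323.1, 262.6], 'conf': 0.6}] [{'xy': [495.0, 147.7], 'conf': 0.62}]
[253.59624282 177.47880246] [253.65656419 173.46691507]
dp [ 0.11 -0.2   0.5 ] drz 0 | now [0.6303 0.2684 0.185 ] [ 3.141 -0.    -0.307] gap 0.0848 F [ 0.3 -0.1  0.6] g 0.0 t 28.25
```

View pics/w5.png

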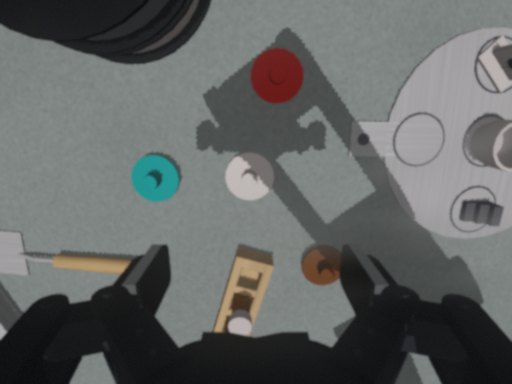

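The white lid's flange is centred at wrist (249.5,176.5), with red at (277,75), turquoise at (155,177), brown at (322,265). White is the one meant.

Run:
```python
from h import *
c=cam('wrist');s=cam('scene');d=cam('side')
im=c['color'].astype(int); m=((im.min(2)>85)).astype(np.uint8); m[:145]=0;m[207:]=0;m[:,:215]=0;m[:,285:]=0
hsv=cv2.cvtColor(c['color'],cv2.COLOR_RGB2LAB)
# neutral/warm vs greenish table: a channel
m2=((hsv[:,:,1]>=128)).astype(np.uint8);m2[:145]=0;m2[207:]=0;m2[:,:215]=0;m2[:,285:]=0
n,l,st,ce=cv2.connectedComponentsWithStats(m2);i=1+st[1:,4].argmax();print(st[i],ce[i])
x=st[i][0]+st[i][2]/2-.5;y=st[i][1]+st[i][3]/2-.5
P=at_z(c,(x,y),.012);print(x,y,P)
print('tri',tri([(c,(x,y)),(s,env.look_for('scene','lid')[0]['xy'])]),[ (q['xy']) for q in env.look_for('scene','lid')],proj(s,P),proj(d,P))
plan([P[0],P[1],.017])
```

```text
[ 225  151   50   50 1925] [249.26649351 175.97194805]
249.5 175.5 [0.63125211 0.27513282 0.012     ]
tri (array([0.59104428, 0.22764337, 0.05645671]), np.float64(0.0657293709916539)) [[316.6, 160.7], [383.9, 174.3], [352.0, 205.4], [353.0, 178.3]] [352.46113933 178.61560636] [189.68620622 263.26859332]
dp [-0.1  -0.59 16.78] drz 0 | now [0.6305 0.2692 0.1848] [ 3.142 -0.    -0.306] gap 0.0848 F [ 1.   0.6 -0.2] g 0.0 t 28.5
```

```bash
python3 -m pendant '{"dp":[[0,-0.6,4],[0,-0.6,8],[0,-0.6,12],[0,-0.6,14.3],[0,-0.6,14.3]],"dr":[[0,0,0],[0,0,0],[0,0,0],[0,0,0],[0,0,0]]}'|sed -n '2,4p'
python3 -m pendant '{"dp":[[0,0,0],[0,0,0],[0,0,0]],"dr":[[0,0,0],[0,0,0],[0,0,0]]}'|sed -n '2,4p'
python3 -c "
from h import *
plan([.6313,.2751,.027])"
```

```text
position: [0.6288, 0.2741, 0.0372]
orientation: [3.136, 0.007, -0.305]
wrist_force: [-0.3, 0.2, -0.1]
position: [0.6338, 0.276, 0.0441]
orientation: [-3.139, -0.003, -0.305]
wrist_force: [0.3, 0.1, -0.3]
dp [-0.22  0.17  1.71] drz 0 | now [0.6338 0.276  0.0441] [-3.139e+00 -3.000e-03 -3.050e-01] gap 0.0852 F [ 0.3  0.1 -0.3] g 0.0 t 29.3
```

```bash
python3 -m pendant '{"dp":[[-0.2,0.1,0.5],[-0.2,0.1,1],[-0.2,0.1,1.4],[-0.2,0.1,1.6],[-0.2,0.1,1.6]],"dr":[[0,0,0],[0,0,0],[0,0,0],[0,0,0],[0,0,0]]}'|sed -n '2,4p'
python3 -m pendant '{"dp":[[0,0,0],[0,0,0],[0,0,0],[0,0,0],[0,0,0]],"dr":[[0,0,0],[0,0,0],[0,0,0],[0,0,0],[0,0,0]]}' 0 40|sed -n '2,6p'
python3 -m pendant '{"dp":[[0,0,0],[0,0,0],[0,0,0],[0,0,0],[0,0,0]],"dr":[[0,0,0],[0,0,0],[0,0,0],[0,0,0],[0,0,0]]}'|sed -n '2,6p'
```

```text
position: [0.6295, 0.275, 0.025]
orientation: [3.141, 0.001, -0.305]
wrist_force: [-0.4, -0.4, 0.2]
position: [0.6301, 0.2751, 0.0258]
orientation: [-3.141, -0.0, -0.305]
wrist_force: [-0.0, -0.7, 1.4]
finger_gap: 0.0118
grasp_force: 0.0
position: [0.63, 0.2751, 0.0257]
orientation: [3.142, -0.0, -0.305]
wrist_force: [0.6, 0.0, 0.5]
finger_gap: 0.0003
grasp_force: 0.0
```

The fingers closed to zero, so the lid was missed. Looking.

Run:
```python
from h import *
c=cam('wrist');d=cam('side')
A=cv2.resize(c['color'][100:340,130:380,::-1],(420,403)); B=cv2.resize(d['color'][210:310,140:234,::-1],(379,403),interpolation=cv2.INTER_CUBIC)
cv2.imwrite('pics/w6.png',np.hstack([A,B]))
```

```text
(no output)
```

View pics/w6.png

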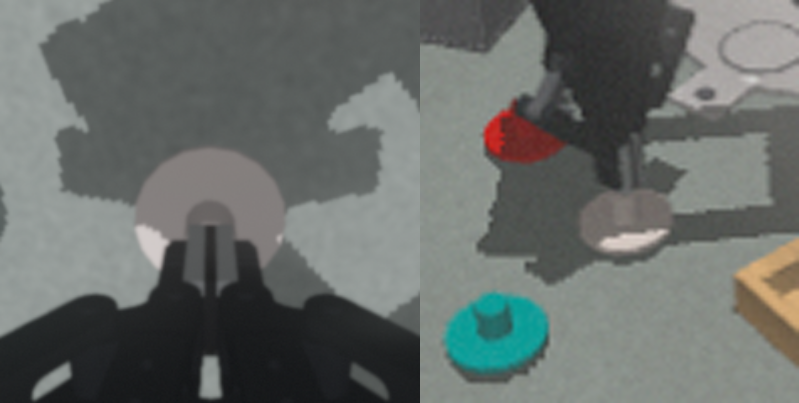

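```bash
python3 -m pendant '{"dp":[[0,0,0],[0,0,0],[0,0,0],[0,0,0],[0,0,0]],"dr":[[0,0,0],[0,0,0],[0,0,0],[0,0,0],[0,0,0]]}' 8.5 40|sed -n '2,6p'
python3 -m pendant '{"dp":[[0,0,-1],[0,0,-4],[0,0,-8],[0,0,-8],[0,0,-8]],"dr":[[0,0,0],[0,0,0],[0,0,0],[0,0,0],[0,0,0]]}'|sed -n '2,6p'
python3 - <<'E'
from h import *
c=cam('wrist');s=cam('scene')
lab=cv2.cvtColor(c['color'],cv2.COLOR_RGB2LAB)
m2=((lab[:,:,1]>=128)).astype(np.uint8);m2[:100]=0;m2[320:]=0;m2[:,:190]=0;m2[:,330:]=0
n,l,st,ce=cv2.connectedComponentsWithStats(m2)
for i in range(1,n):
    if st[i,4]>500: print(st[i],ce[i])
i=1+st[1:,4].argmax()
x=st[i][0]+st[i][2]/2-.5;y=st[i][1]+st[i][3]/2-.5
P=at_z(c,(x,y),.012);print(x,y,P,proj(s,P),[ (q['xy']) for q in env.look_for('scene','lid')])
im=c['color'][120:290,180:340,::-1]; e=cv2.resize(im,None,fx=3,fy=3); cv2.imwrite('pics/w7.png',e)
plan([P[0],P[1],.030])
print(proj(c,[*P[:2],.033]),proj(c,[*P[:2],.012]))
E
```

```text
position: [0.63, 0.2751, 0.0257]
orientation: [-3.142, -0.0, -0.305]
wrist_force: [-0.4, -0.3, 0.4]
finger_gap: 0.0721
grasp_force: 0.0
position: [0.6312, 0.2756, 0.1082]
orientation: [-3.139, -0.003, -0.305]
wrist_force: [-0.5, 0.4, -0.7]
finger_gap: 0.085
grasp_force: 0.0
[ 225  163   64   62 3068] [255.88428944 193.910691  ]
[ 228  279   59   41 1810] [257.76022099 302.1801105 ]
256.5 193.5 [0.63119465 0.2749681  0.012     ] [352.41048815 178.62199093] [[381.9, 174.1], [352.4, 205.5], [318.1, 159.5]]
dp [ 0.23 -0.1   7.47] drz 0 | now [0.6289 0.2747 0.1047] [ 3.14e+00  2.00e-03 -3.05e-01] gap 0.0852 F [-0.6 -0.1  0. ] g 0.0 t 32.05
[256.56903926 200.5925811 ] [256.5 193.5]
```

View pics/w7.png

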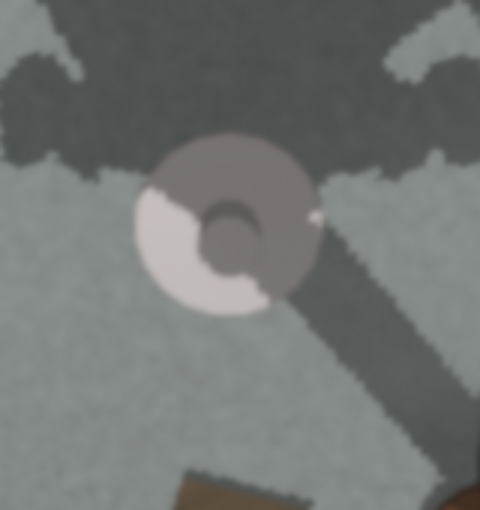

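Run:
```python
from h import *
c=cam('wrist');s=env.get_state();Rm=rot(s['orientation']);p=s['position']
for x in (-.011,0,.011):
  for z in (-.02,-.008,.011): print(x,z,proj(c,p+Rm@np.array([x,0,z])).round(1))
print('knob in tool frame when gripping at (.630,.2751,.0257)')
for z in (.033,.013): print((Rm.T@(np.array([.6312,.275,z])-np.array([.63,.2751,.0257]))).round(4), )
print(proj(c,p+Rm@np.array([.0012,0,-.0073])),proj(c,p+Rm@np.array([.0012,0,.0127])))
```

```text
-0.011 -0.02 [256.1 275.5]
-0.011 -0.008 [256.  263.9]
-0.011 0.011 [255.9 248.4]
0 -0.02 [256.2 256.7]
0 -0.008 [256.1 246.2]
0 0.011 [256.  232.2]
0.011 -0.02 [256.2 237. ]
0.011 -0.008 [256.1 227.7]
0.011 0.011 [256.  215.3]
knob in tool frame when gripping at (.630,.2751,.0257)
[ 0.0012 -0.0003 -0.0073]
[ 0.0012 -0.0003  0.0127]
[256.07074271 243.62708244] [255.95490141 229.27312252]
```

```bash
python3 -m pendant '{"dp":[[0.2,0,2],[0.2,0,4],[0.2,0,6],[0.2,0,6.5],[0.2,0,6.5]],"dr":[[0,0,0],[0,0,0],[0,0,0],[0,0,0],[0,0,0]]}' 0|sed -n '2,4p'
python3 -m pendant '{"dp":[[0,0,0],[0,0,0],[0,0,0],[0,0,0],[0,0,0]],"dr":[[0,0,0],[0,0,0],[0,0,0],[0,0,0],[0,0,0]]}'|sed -n '2,5p'
python3 -m pendant '{"dp":[[0,0,0.3],[0,0,0.6],[0,0,0.8],[0,0,0.8]],"dr":[[0,0,0],[0,0,0],[0,0,0],[0,0,0]]}'|sed -n '2,4p'
python3 -c "
from h import *
print(env.nose_length)"
```

```text
position: [0.6304, 0.274, 0.0387]
orientation: [3.139, 0.003, -0.305]
wrist_force: [0.1, 0.6, 0.2]
position: [0.6321, 0.2746, 0.0413]
orientation: [-3.141, -0.001, -0.305]
wrist_force: [0.3, -0.3, 0.4]
finger_gap: 0.0002
position: [0.6314, 0.2743, 0.032]
orientation: [3.141, 0.001, -0.305]
wrist_force: [-0.2, -0.4, -0.1]
0.011
```

```bash
for i in 1; do python3 -m pendant '{"dp":[[0,0,0.3],[0,0,0.5],[0,0,0.5]],"dr":[[0,0,0],[0,0,0],[0,0,0]]}'|sed -n '2p;4p'; done
python3 -m pendant '{"dp":[[0,0,0.1],[0,0,0.2],[0,0,0.2]],"dr":[[0,0,0],[0,0,0],[0,0,0]]}'|sed -n '2p;4p'
python3 -m pendant '{"dp":[[0,0,0.1],[0,0,0.2],[0,0,0.2]],"dr":[[0,0,0],[0,0,0],[0,0,0]]}'|sed -n '2p;4p'
python3 - <<'E'
from h import *
c=cam('wrist');d=cam('side')
A=cv2.resize(c['color'][150:300,180:330,::-1],(400,400)); B=cv2.resize(d['color'][220:290,160:230,::-1],(400,400),interpolation=cv2.INTER_CUBIC)
cv2.imwrite('pics/w8.png',np.hstack([A,B]))
E
```

```text
position: [0.6316, 0.2744, 0.0272]
wrist_force: [0.6, -0.3, 0.5]
position: [0.6318, 0.2744, 0.0256]
wrist_force: [0.4, -0.5, -0.1]
position: [0.6318, 0.2744, 0.0235]
wrist_force: [-0.1, 0.9, -1.1]
```

View pics/w8.png

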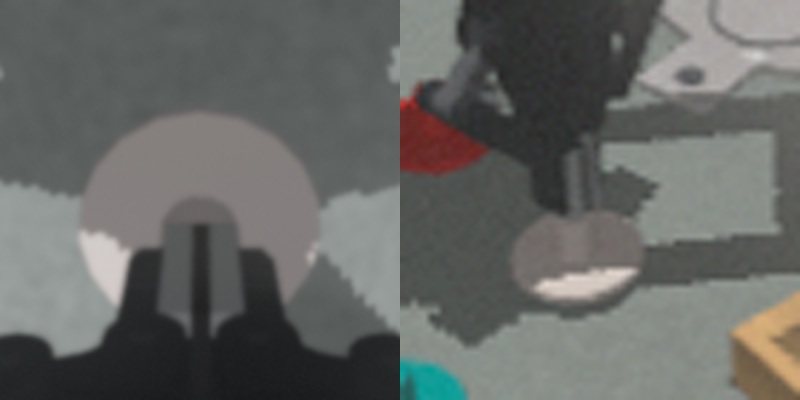

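```bash
python3 - <<'E'
from h import *
c=cam('wrist');d=cam('side')
print('tip',tri([(c,(255,233)),(d,(190.6,257.4))]), 'TCP',env.get_state()['position'])
print(proj(d,[.6312,.275,.033]),proj(d,[.6312,.275,.013]),proj(d,[.6312,.275,.0125]),proj(d,[.632,.2744,.012]))
E
for k in 1 ; do python3 -m pendant '{"dp":[[0,0,0.1],[0,0,0.2],[0,0,0.2]],"dr":[[0,0,0],[0,0,0],[0,0,0]]}'|sed -n '2p;4p'
python3 -m pendant '{"dp":[[0,0,0.1],[0,0,0.2],[0,0,0.2]],"dr":[[0,0,0],[0,0,0],[0,0,0]]}'|sed -n '2p;4p'; done
```

```text
tip (array([0.63326044, 0.27136287, 0.02441583]), np.float64(0.0038466942443722407)) TCP [0.63191638 0.27451327 0.02371862]
[188.98874456 256.40856951] [189.69383825 262.91571218] [189.71128418 263.07639947] [189.51950527 263.01477782]
position: [0.632, 0.2746, 0.022]
wrist_force: [-0.1, -0.6, 2.8]
position: [0.6321, 0.2746, 0.0219]
wrist_force: [-3.8, -1.7, 12.3]
```

```bash
python3 -m pendant '{"dp":[[0,0,-1],[0,0,-1],[0,0,-1],[0,0,-1],[0,0,-1]],"dr":[[0,0,0],[0,0,0],[0,0,0],[0,0,0],[0,0,0]]}' 5 |sed -n '2,5p'
python3 -m pendant '{"dp":[[0,0,0.5],[0,0,1],[0,0,1.5],[0,0,1.9],[0,0,1.9]],"dr":[[0,0,0],[0,0,0],[0,0,0],[0,0,0],[0,0,0]]}'|sed -n '2,5p'
python3 -m pendant '{"dp":[[0,0,0.2],[0,0,0.4],[0,0,0.4]],"dr":[[0,0,0],[0,0,0],[0,0,0]]}'|sed -n '2,5p'
```

```text
position: [0.6315, 0.2744, 0.029]
orientation: [3.141, 0.001, -0.305]
wrist_force: [0.4, -0.1, 0.1]
finger_gap: 0.0499
position: [0.6311, 0.2742, 0.0095]
orientation: [3.14, 0.002, -0.305]
wrist_force: [0.1, -0.4, -1.0]
finger_gap: 0.0499
position: [0.6318, 0.2745, 0.0065]
orientation: [3.141, 0.0, -0.305]
wrist_force: [0.1, 0.2, -0.1]
finger_gap: 0.0499
```

```bash
python3 -m pendant '{"dp":[[0,0,0],[0,0,0],[0,0,0],[0,0,0],[0,0,0]],"dr":[[0,0,0],[0,0,0],[0,0,0],[0,0,0],[0,0,0]]}' 0 40|sed -n '2,6p'
python3 -m pendant '{"dp":[[0,0,0],[0,0,0],[0,0,0]],"dr":[[0,0,0],[0,0,0],[0,0,0]]}'|sed -n '2,6p'
```

```text
position: [0.6322, 0.2746, 0.0071]
orientation: [-3.141, -0.001, -0.305]
wrist_force: [-0.1, -0.4, 1.1]
finger_gap: 0.0162
grasp_force: 39.1
position: [0.6322, 0.2746, 0.0071]
orientation: [-3.141, -0.001, -0.305]
wrist_force: [0.2, 0.1, 3.1]
finger_gap: 0.0164
grasp_force: 39.2
```

```bash
python3 -m pendant '{"dp":[[0,0,-1],[0,0,-4],[0,0,-8],[0,0,-12],[0,0,-15.5]],"dr":[[0,0,0],[0,0,0],[0,0,0],[0,0,0],[0,0,0]]}'|sed -n '2p;5,6p'
python3 -m pendant '{"dp":[[0,0,0],[0,0,0]],"dr":[[0,0,0],[0,0,0]]}'|sed -n '2,6p'
python3 - <<'E'
from h import *
for n in ('scene','side','wrist'):
    c=cam(n); q=env.look_for(n,'cup')[:3]
    print(n,[(np.round(k['xy'],1).tolist(),round(k['conf'],2)) for k in q],'exp mid',proj(c,[.5888,-.0025,.029]).round(1),'rim',proj(c,[.5888,-.0025,.052]).round(1))
c=cam('wrist'); print('lid',[(np.round(k['xy'],1).tolist(),round(k['conf'],2)) for k in env.look_for('wrist','lid')])
plan([.5888,-.0025,.16])
E
```

```text
position: [0.6318, 0.2745, 0.1639]
finger_gap: 0.0157
grasp_force: 39.0
position: [0.6322, 0.2746, 0.1632]
orientation: [-3.14, -0.002, -0.305]
wrist_force: [-0.7, -0.1, 0.2]
finger_gap: 0.0162
grasp_force: 39.0
scene [([277.5, 199.2], 0.75)] exp mid [273.2 199.2] rim [273.4 195.1]
side [([239.4, 199.4], 0.76)] exp mid [240.5 201. ] rim [240.4 194.3]
wrist [([503.5, 150.2], 0.85)] exp mid [523.3 143.4] rim [542.5 146.6]
lid [([330.8, 264.2], 0.98), ([151.5, 181.3], 0.85), ([282.4, 71.9], 0.76), ([257.8, 234.2], 0.55)]
dp [ 4.26 27.68  0.07] drz 0 | now [0.6314 0.2743 0.1604] [ 3.14e+00  2.00e-03 -3.05e-01] gap 0.0161 F [-0.4 -0.2  0.2] g 39.0 t 38.4
```

```bash
python3 -m pendant '{"dp":[[-0.5,4,0],[-1,8.5,-0.5],[-1.5,13,-1],[-2,17,-2],[-2.4,20,-2.5]],"dr":[[0,0,0],[0,0,0],[0,0,0],[0,0,0],[0,0,0]]}'|sed -n '2p;5,6p'
python3 -m pendant '{"dp":[[-0.5,4,0],[-1.2,7.5,0],[-1.4,7.7,0],[-1.4,7.7,0],[-1.4,7.7,0]],"dr":[[0,0,0],[0,0,0],[0,0,0],[0,0,0],[0,0,0]]}'|sed -n '2,6p'
python3 - <<'E'
from h import *
c=cam('wrist'); E=proj(c,[.5888,-.0025,.052]); d=abs(rot(c['orientation']).T[2]@(np.array([.5888,-.0025,.052])-c['position'])); f=c['mtx'][0][0]
print('exp',E,'r',f*.027/d,f*.023/d,'net',env.look_for('wrist','cup')[:2])
k=4; x0,y0=int(E[0])-60,max(0,int(E[1])-60)
g=cv2.cvtColor(c['color'],cv2.COLOR_RGB2GRAY)[y0:y0+120,x0:x0+120]; g=cv2.resize(g,None,fx=k,fy=k,interpolation=cv2.INTER_CUBIC)
for R0 in (.027,.023):
    r=f*R0/d*k
    h=cv2.HoughCircles(g,cv2.HOUGH_GRADIENT_ALT if 0 else cv2.HOUGH_GRADIENT,1,20,param1=80,param2=12,minRadius=int(r*.93),maxRadius=int(r*1.07))
    for q in (h[0][:4] if h is not None else []):
        p=(q[0]/k+x0-.375,q[1]/k+y0-.375); print(R0,np.round(p,1),q[2]/k,at_z(c,p,.052).round(4))
plan([.5888,-.0025,.16])
cv2.imwrite('pics/last_w.png',c['color'][:,:,::-1])
E
```

```text
position: [0.5477, 0.0889, 0.187]
finger_gap: 0.0163
grasp_force: 39.1
position: [0.5131, 0.0223, 0.1868]
orientation: [-3.141, -0.001, -0.305]
wrist_force: [0.5, -0.4, -0.4]
finger_gap: 0.016
grasp_force: 39.2
exp [256.63630356 100.93423791] r 28.840025172604587 24.567428850737244 net [{'xy': [255.4, 103.0], 'conf': 0.57}]
dp [7.96 0.14 2.67] drz 0 | now [0.5132 0.0226 0.1867] [-3.141 -0.    -0.304] gap 0.0161 F [ 0.2  1.6 -1. ] g 39.2 t 39.5
```

Run:
```python
from h import *
c=cam('wrist'); g=cv2.GaussianBlur(cv2.cvtColor(c['color'],cv2.COLOR_RGB2GRAY).astype(np.float32),(0,0),.8)
G=np.hypot(cv2.Sobel(g,5,1,0),cv2.Sobel(g,5,0,1))
t=np.linspace(0,2*np.pi,72,endpoint=False); out=[]
for X in np.arange(.578,.6,.001):
  for Y in np.arange(-.0135,.0085,.001):
    m=[]
    for R0 in (.027,.023):
      P=np.array([proj(c,[X+R0*np.cos(a),Y+R0*np.sin(a),.052]) for a in t],np.float32)
      m.append(np.minimum(cv2.remap(G,P[:,0].reshape(1,-1),P[:,1].reshape(1,-1),1),80).mean())
    out.append((sum(m),X,Y,*m))
out.sort(reverse=True); print(np.round(out[:6],4)); print('median',np.median([o[0] for o in out]))
```

```text
[[ 8.87282e+01  5.87000e-01 -5.00000e-04  2.73428e+01  6.13854e+01]
 [ 8.29985e+01  5.88000e-01 -5.00000e-04  2.90081e+01  5.39905e+01]
 [ 8.13593e+01  5.87000e-01 -1.50000e-03  2.05475e+01  6.08118e+01]
 [ 7.88868e+01  5.88000e-01 -1.50000e-03  2.55512e+01  5.33356e+01]
 [ 7.23926e+01  5.86000e-01 -5.00000e-04  2.22322e+01  5.01604e+01]
 [ 7.02180e+01  5.87000e-01  5.00000e-04  2.59410e+01  4.42770e+01]]
median 41.28807
```

```bash
python3 -m pendant '{"dp":[[2.5,0,0],[5.5,0,0],[7.8,0,0],[7.8,0,0],[7.8,0,0]],"dr":[[0,0,0],[0,0,0],[0,0,0],[0,0,0],[0,0,0]]}'|sed -n '2p;5,6p'
python3 -m pendant '{"dp":[[0,0,3],[0,0,6.5],[0,0,10],[0,0,11.5],[0,0,11.5]],"dr":[[0,0,0],[0,0,0],[0,0,0],[0,0,0],[0,0,0]]}'|sed -n '2p;5,6p'
python3 -m pendant '{"dp":[[0,0,0],[0,0,0],[0,0,0]],"dr":[[0,0,0],[0,0,0],[0,0,0]]}'|sed -n '2,6p'
python3 -c "
from h import *
plan([.5882,-.0011,.052])"
```

```text
position: [0.5866, -0.001, 0.186]
finger_gap: 0.0166
grasp_force: 39.2
position: [0.5829, -0.0007, 0.069]
finger_gap: 0.0161
grasp_force: 39.1
position: [0.5879, -0.0016, 0.0733]
orientation: [-3.141, -0.003, -0.305]
wrist_force: [0.0, 0.1, -0.3]
finger_gap: 0.0159
grasp_force: 39.1
dp [ 0.01 -0.06  2.13] drz 0 | now [ 0.5879 -0.0016  0.0733] [-3.141e+00 -3.000e-03 -3.050e-01] gap 0.0159 F [ 0.   0.1 -0.3] g 39.1 t 40.85
```

```bash
python3 -m pendant '{"dp":[[0,-0.05,0.3],[0,-0.05,0.6],[0,-0.05,0.9],[0,-0.05,1.2],[0,-0.05,1.2]],"dr":[[0,0,0],[0,0,0],[0,0,0],[0,0,0],[0,0,0]]}'|sed -n '2,4p'
python3 -m pendant '{"dp":[[0,0,0.2],[0,0,0.4],[0,0,0.6],[0,0,0.7],[0,0,0.7]],"dr":[[0,0,0],[0,0,0],[0,0,0],[0,0,0],[0,0,0]]}'|sed -n '2,4p'
```

```text
position: [0.5865, -0.0012, 0.059]
orientation: [3.141, 0.001, -0.305]
wrist_force: [0.2, 0.9, -0.3]
position: [0.5869, -0.0012, 0.0525]
orientation: [3.142, 0.0, -0.305]
wrist_force: [-0.1, -0.4, -0.1]
```

```bash
python3 -m pendant '{"dp":[[0,0,0.1],[0,0,0.2],[0,0,0.2]],"dr":[[0,0,0],[0,0,0],[0,0,0]]}'|sed -n '2p;4p'
python3 -m pendant '{"dp":[[0,0,0.05],[0,0,0.1],[0,0,0.1]],"dr":[[0,0,0],[0,0,0],[0,0,0]]}'|sed -n '2p;4p'
```

```text
position: [0.5871, -0.0013, 0.051]
wrist_force: [-0.3, 0.4, 2.3]
position: [0.5872, -0.0013, 0.051]
wrist_force: [-1.4, 0.1, 8.8]
```

Contact came at TCP z = 0.051, exactly the height expected for a fully seated lid. Releasing.

```bash
python3 -m pendant '{"dp":[[0,0,-0.1],[0,0,-0.1],[0,0,-0.1]],"dr":[[0,0,0],[0,0,0],[0,0,0]]}'|sed -n '2p;4p'
python3 -m pendant '{"dp":[[0,0,0],[0,0,0],[0,0,0],[0,0,0]],"dr":[[0,0,0],[0,0,0],[0,0,0],[0,0,0]]}' 5|sed -n '2p;4,5p'
python3 -m pendant '{"dp":[[0,0,-0.5],[0,0,-2],[0,0,-6],[0,0,-10],[0,0,-14]],"dr":[[0,0,0],[0,0,0],[0,0,0],[0,0,0],[0,0,0]]}'|sed -n '2p;4,5p'
python3 -m pendant '{"dp":[[-4,-4,0],[-8,-4,0],[-8,-4,0],[-8,-4,0]],"dr":[[0,0,0],[0,0,0],[0,0,0],[0,0,0]]}'|sed -n '2p;4,5p'
python3 - <<'E'
from h import *
for n in ('wrist','scene','side'):
    c=cam(n)
    f=lambda x,y,z:proj(c,[x,y,z]).round(1)
    print(n,'exp lid',f(.5875,-.001,.054),'knob top',f(.5875,-.001,.077),'bracket',f(.669,-.028,.026),'tube mid',f(.563,-.083,.04),'tip',f(.563,-.083,.082))
    for l in ('lid','cup','bracket','tube','tower'): print(' ',l,[(np.round(k['xy'],1).tolist(),round(k['conf'],2)) for k in env.look_for(n,l)])
c=cam('wrist'); g=cv2.GaussianBlur(cv2.cvtColor(c['color'],cv2.COLOR_RGB2GRAY).astype(np.float32),(0,0),.8)
G=np.hypot(cv2.Sobel(g,5,1,0),cv2.Sobel(g,5,0,1)); t=np.linspace(0,2*np.pi,72,endpoint=False)
for nm,R0,zs in (('flange',.028,(.049,.053,.057,.061,.065)),('knob',.009,(.073,.077,.081,.085))):
  out=[]
  for Z in zs:
   for X in np.arange(.578,.598,.001):
    for Y in np.arange(-.011,.009,.001):
      P=np.array([proj(c,[X+R0*np.cos(a),Y+R0*np.sin(a),Z]) for a in t],np.float32)
      out.append((np.minimum(cv2.remap(G,P[:,0].reshape(1,-1),P[:,1].reshape(1,-1),1),80).mean(),X,Y,Z))
  out.sort(reverse=True);print(nm,np.round(out[:4],3).tolist())
E
```

```text
position: [0.5872, -0.0012, 0.051]
wrist_force: [-0.5, 1.0, 5.1]
position: [0.5868, -0.0012, 0.0504]
wrist_force: [-0.1, 0.2, 0.2]
finger_gap: 0.0501
position: [0.5866, -0.0012, 0.1922]
wrist_force: [1.3, 0.6, 0.7]
finger_gap: 0.0501
position: [0.5216, 0.0614, 0.1912]
wrist_force: [-0.0, -0.2, 1.3]
finger_gap: 0.0504
wrist exp lid [297.5  99. ] knob top [301.2  98.3] bracket [297.7   9.9] tube mid [380.   99.5] tip [399.4  98.3]
  lid [([140.9, 231.0], 0.94), ([63.8, 40.0], 0.91), ([297.0, 104.2], 0.77)]
  cup [([383.1, 99.0], 0.28)]
  bracket [([295.5, 21.3], 0.76)]
  tube [([382.4, 97.5], 0.93), ([43.6, 303.2], 0.89), ([44.9, 321.9], 0.88)]
  tower [([503.1, 15.1], 0.73)]
scene exp lid [273.6 194.3] knob top [273.8 190.1] bracket [278.6 222.6] tube mid [246.5 201.3] tip [246.1 193.7]
  lid [([352.8, 205.4], 0.78), ([273.1, 192.2], 0.72), ([381.4, 174.7], 0.55), ([314.4, 156.9], 0.45)]
  cup [([276.6, 224.1], 0.66), ([274.0, 202.7], 0.49)]
  bracket [([279.4, 223.5], 0.51)]
  tube [([341.1, 115.4], 0.38)]
  tower [([197.1, 240.2], 0.48)]
side exp lid [240.7 194. ] knob top [240.6 187.1] bracket [217.8 193.9] tube mid [256. 186.] tip [256.1 174. ]
  lid [([158.5, 293.1], 0.97), ([164.3, 240.9], 0.84), ([252.3, 260.1], 0.74), ([240.5, 192.5], 0.65)]
  cup [([241.0, 202.7], 0.5)]
  bracket [([218.0, 199.6], 0.46)]
  tube [([243.6, 280.8], 0.8), ([268.4, 295.4], 0.78), ([251.7, 291.9], 0.78), ([258.2, 185.6], 0.69)]
  tower [([256.6, 163.8], 0.41)]
flange [[45.961, 0.585, -0.001, 0.053], [45.405, 0.585, -0.001, 0.057], [44.049, 0.585, -0.001, 0.049], [43.435, 0.586, -0.001, 0.053]]
knob [[22.088, 0.586, 0.003, 0.085], [22.064, 0.586, 0.002, 0.077], [22.05, 0.586, 0.002, 0.073], [21.956, 0.585, 0.002, 0.073]]
```

```bash
python3 -c "
from plant import env
print(env.sign_off())"
```

```text
the job is handed in; nothing more can be done
None
```

I handed the job in at about 44 s. By my last camera measurements, the tube, bracket and cup stand upright in the back, left and middle rings. The lid is fully down on the cup. The capped tubes and tower look untouched. I don't have the judge's verdict.

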